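Unload the pot warmer in the treatment room

TASK

Switch the warmer off by turning its black knob clockwise until it clicks over, then lift the clear cover off the wells and lay it flat, right way up, in the grey holder. Then empty the warmer: push each filled well's blue key down to raise its pot, and stand every pot upright on the floor of the red tray, setting it down rather than dropping it. Leave the two bottles and the roll of tape alone.

Things in the scene. Friction and masses are not known exactly. Their poses are not given: they have to be found in the camera images.
- warmer: Fixed white dry-block warmer, 244 x 240 mm; x axis away from the robot, y left. Origin on the table under the middle of its aluminium well block (132 x 132 mm, top 92 mm above the table). White deck 80 mm high, x -166 to +78, y -120 to +120 mm. 46 mm wells at (x, y): 1 (35, 35), 2 (35, -35), 3 (-35, 35), 4 (-35, -35) mm. Keys at the same x, y +98 (1, 3) or -98 (2, 4).
- knob (a joint): Black knob on the warmer's near deck: 0 = on (as found), 1.2 rad = off; grows as the knob is turned clockwise seen from above. A sprung over-centre detent resists with about 0.15 N m at first, fading towards 0.6 rad, and throws it back to 0 if let go before that; past 0.6 rad it clicks over to 1.2, the stop, and stays.
- knob_grip (a point): Centre of the knob's grip bar, on the knob's axis, 117 mm above the table, at x = -120 mm of the warmer. The bar is 48 mm long, 14 mm thick and 32 mm tall (top 7 mm above this point); its length is this frame's x axis. It turns with the knob.
- cover_grip (a point): Loose clear square cover with blue edges over the wells, 150 x 150 mm, 220 g, with a blue upright handle block in the middle: 20 mm thick (x axis), 60 mm long (y axis), 40 mm tall. This point is in the handle, 14 mm under its top, 26 mm above the cover's plate, 42 mm above the bottom of its 10 mm skirt, which hangs loosely round the well block.
- holder: Fixed grey holder for the cover: a shallow square open-topped tray, 190 x 190 mm, 20 mm high, walls 6 mm, inside 178 x 178 mm, floor about 6 mm thick. Origin under its centre, axes along its sides.
- tray: Loose red tray, 240 mm (x axis) x 180 mm (y axis), 22 mm high, walls and floor 4 mm, 600 g. Origin under its centre.
- pot1_mid (a point): Sealed white pot with green lid, 42 mm across, 62 mm tall, 80 to 180 g; this point is its centre, 31 mm above its underside, z axis towards the lid. If present it starts in well 1 (far left), lid 2 mm below the block's top, standing on that well's ejector pin. Some pots are absent.
- key1 (a joint): Blue ejector key of well 1: 0 = up (as found), 0.038 m = pushed fully down. A linkage pushes the pin under the pot up through the well's open bottom by as much as the key goes down, so at full travel the pot stands 36 mm out of the block. It takes 5 to 10 N and stays where it is left.
- key1_top (a point): Centre of the top of key 1 (32 mm wide round blue cap) on the deck beside well 1, 130 mm above the table when up and 92 mm when down.
- pot2_mid (a point): Sealed white pot with green lid, 42 mm across, 62 mm tall, 80 to 180 g; this point is its centre, 31 mm above its underside, z axis towards the lid. If present it starts in well 2 (far right), lid 2 mm below the block's top, standing on that well's ejector pin. Some pots are absent.
- key2 (a joint): Blue ejector key of well 2: 0 = up (as found), 0.038 m = pushed fully down. A linkage pushes the pin under the pot up through the well's open bottom by as much as the key goes down, so at full travel the pot stands 36 mm out of the block. It takes 5 to 10 N and stays where it is left.
- key2_top (a point): Centre of the top of key 2 (32 mm wide round blue cap) on the deck beside well 2, 130 mm above the table when up and 92 mm when down.
- pot3_mid (a point): Sealed white pot with green lid, 42 mm across, 62 mm tall, 80 to 180 g; this point is its centre, 31 mm above its underside, z axis towards the lid. If present it starts in well 3 (near left), lid 2 mm below the block's top, standing on that well's ejector pin. Some pots are absent.
- key3 (a joint): Blue ejector key of well 3: 0 = up (as found), 0.038 m = pushed fully down. A linkage pushes the pin under the pot up through the well's open bottom by as much as the key goes down, so at full travel the pot stands 36 mm out of the block. It takes 5 to 10 N and stays where it is left.
- key3_top (a point): Centre of the top of key 3 (32 mm wide round blue cap) on the deck beside well 3, 130 mm above the table when up and 92 mm when down.
- pot4_mid (a point): Sealed white pot with green lid, 42 mm across, 62 mm tall, 80 to 180 g; this point is its centre, 31 mm above its underside, z axis towards the lid. If present it starts in well 4 (near right), lid 2 mm below the block's top, standing on that well's ejector pin. Some pots are absent.
- key4 (a joint): Blue ejector key of well 4: 0 = up (as found), 0.038 m = pushed fully down. A linkage pushes the pin under the pot up through the well's open bottom by as much as the key goes down, so at full travel the pot stands 36 mm out of the block. It takes 5 to 10 N and stays where it is left.
- key4_top (a point): Centre of the top of key 4 (32 mm wide round blue cap) on the deck beside well 4, 130 mm above the table when up and 92 mm when down.
- pump: White bottle with green cap, 54 mm wide, 130 mm tall, standing beyond the warmer; origin at its underside. Not part of the job: to be left alone.
- saline: Clear bottle with blue cap, 56 mm wide, 120 mm tall, standing beyond the warmer; origin at its underside. Not part of the job: to be left alone.
- tape: Roll of white tape, 90 mm across, 25 mm high, lying beyond the warmer; origin at its underside. Not part of the job: to be left alone.
Mind the look-alikes: they are no part of the job. Leave any purple look-alike of the part that bears cover_grip alone.

How it is judged:
By the outcome, as a careful person would: the job done as asked, in the order asked, and still so for the second after the job is handed in, with the robot touching nothing.
Of pot1, pot2, pot3, pot4 only 3 to 4 are there at a start; the rules pass over those that are not, and their reading is None.
At some moment in a run one of tray may be knocked a few centimetres aside while the robot is not near it.
It also fails if it takes over 200 s, if anything falls off the work surface, if the arm or the gripper's body presses on something with over 40 N, if the wrist force passes 120 N, or if a joint passes its speed limit or range.

ROBOT

A 6-joint arm with a two-finger parallel gripper is mounted at the origin on the work surface. World frame = base frame: x ahead of the robot, y to its left, z up, the work surface at z = 0. Lengths are in mm, angles in rad, forces in N, time in s.
With the tool pointing down it reaches from about 275 to 1000 mm from the base axis. Payload 8.4 kg.
Tool frame: the origin (TCP) lies on the centre line of the jaws, within the pads' length; the fingertips stand 22 mm ahead of it and the grasp point (between the pads) lies 3 mm ahead of it; z points along the fingers, y is the direction in which the jaws open and shut (so a half turn about z gives the same grasp; the last joint's range is limited). The gripper opens to 85 mm and grips with 20 to 120 N. Pads are 22 mm wide; open, the fingers measure 114 mm over their backs; the gripper's body (76 mm by 85 mm) begins 54 mm behind the grasp point. The pads swing forward as they close: fully open they stand 13 mm farther back than shut.
Start: joints at [1.139, 0.353, 1.633, -0, 1.155, -0.002], TCP at [260.43, 568.159, 253.281] pointing down, gripper open.
Joint ranges: [-2.63, 2.63], [-0.92, 2.1], [0.06, 2.66], [-1.3, 4.44], [0, 2.69], [-3.02, 3.02]. Speed limits (rad/s): [2.22, 2.22, 2.79, 3.14, 3.14, 3.14].

INTERFACE

Orientations are given as [roll, pitch, yaw] about the fixed x, y, z axes, in that order (R = Rz(yaw) Ry(pitch) Rx(roll)).
In Python, from rig import r gives the robot as it stands.
- The arm moves only by the tool carry_out, never from a script. Its argument "rows" is text: rows parted by semicolons, each of 5 numbers parted by spaces: the opening, from 0 (shut) to 1 (fully open), then the shift along the tool's x, y, z in units of 30 mm (1.0 is 30 mm), then the turn about the tool's z in units of 8 degrees (1.0 is 8 degrees). A call has 1 to 12 rows; each row shifts and turns the commanded pose from where the row before left it, along the tool's axes as they then stand; what a row does not reach is not made up. A row lasts 1/8 s, in which the tool goes at most 62.5 mm and 10.7 degrees, less where a joint would pass 70% of its speed; a pose out of reach is approached as far as the arm can. A call is refused whole if a number of a shift passes 1 or a number of a turn 1, either way. A call with a gripper value outside its range is refused whole. The fingers move at their own pace and stop on an object; "newtons" is the grip in N (left out, the last holds). Time passes only in rows, so rows that do not move let the fingers close. It gives the time, the measured TCP pose, the force and the opening at its end, in the units of the state.
- r.sense(): the state, without advancing time (a new reading comes with each control period).
- r.grab_frame(name): name is "side" or "top"; returns the picture (420x560x3 uint8, blue, green, red); there is no depth.
- r.get_calibration(name): a dict with "intrinsics" (3x3 intrinsics, pixels), "position" and "rotation" of the camera in the world. Camera axes: x right, y up, looking along -z (the intrinsics and any distortion apply to the point x, -y, -z); pixel columns grow to the right and rows downward; lengths in mm; the calibration is good to about 2 mm. A picture is of the moment at which its call begins. get_calibration takes no time and is no camera call.
- r.sign_off(): hands the job in, once; it reports no verdict.
The state is a dict: "clock": time; "qpos": joint angles; "qvel": joint speeds; "joint_efforts": joint torques, N m; "eef_pos": TCP position; "tcp_rot": TCP orientation; "contact_force": force on the tool from outside, world axes, zero at the start; "wrist_torque": the same for the moment, N m; "opening": opening from 0.0 (shut) to 1.0 (fully open).
Only numpy, scipy, OpenCV 4.12 (cv2) and the standard library are available. Lean on these libraries where they do the work, as an engineer would, in place of code of your own. Each camera call takes 0.05 s, during which the arm holds its last target.

## Working session

There is one attempt and no reset: what is moved stays moved. The work goes in short steps, Python scripts to look and compute and a tool call to move; the robot and the scene stay as the last step left them, time stands still between calls to the robot, and variables do not carry over. Pictures are saved under pics/ and viewed, and the job is handed in when it is done.

Besides the shell and the picture viewer there is one more tool, called after "Request:" by a JSON object that holds its "op" and its "data", one argument or row to a line. carry_out: Moves the arm, as the interface text tells. Its arguments: {"type":"object","properties":{"rows":{"type":"string"},"newtons":{"type":"number"}},"required":["rows"]}

```bash
ls; mkdir -p pics
python3 - <<'E'
from rig import r
import cv2
print(r.sense())
for n in("side","top"):
    cv2.imwrite(f"pics/{n}0.png",r.grab_frame(n)); print(r.get_calibration(n))
E
```

```text
pics
{'clock': 0.0, 'qpos': array([ 1.13860350e+00,  3.53645372e-01,  1.63414881e+00, -2.11075524e-05,
        1.15517329e+00, -2.40976267e-03]), 'qvel': array([-9.91655323e-04,  1.59098654e-05,  2.05284431e-03, -8.03189011e-05,
        1.90535742e-04, -5.60161924e-04]), 'joint_efforts': array([ 6.37152662e-04, -6.05251265e+01, -3.42071307e+01, -5.09823531e-05,
        9.66080348e-03, -3.88667206e-05]), 'eef_pos': array([260.24562323, 567.75055008, 252.55710406]), 'tcp_rot': array([-3.14021779e+00,  1.59857804e-05,  2.71181814e+00]), 'contact_force': array([-0.29160405,  0.48365269, -0.16418715]), 'wrist_torque': array([ 0.0607625 , -0.01572729, -0.01498502]), 'opening': 1.0006425400762604}
{'intrinsics': array([[471.68103222,   0.        , 271.48175913],
       [  0.        , 471.68103222, 201.02698791],
       [  0.        ,   0.        ,   1.        ]]), 'position': array([ 168.30714253, -826.3526478 ,  802.12313334]), 'rotation': array([ 0.90965919, -0.01156258, -0.37016164])}
{'intrinsics': array([[518.23162176,   0.        , 277.13085502],
       [  0.        , 518.23162176, 213.47514596],
       [  0.        ,   0.        ,   1.        ]]), 'position': array([ 219.15765937,    4.56336379, 1537.86158769]), 'rotation': array([ 0.19617675,  0.00625067, -1.56417227])}
```

View pics/top0.png

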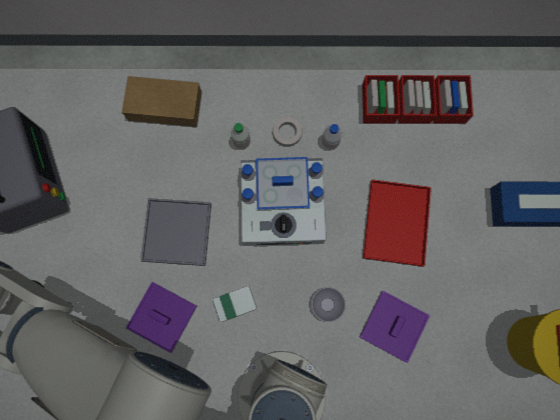

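View pics/side0.png

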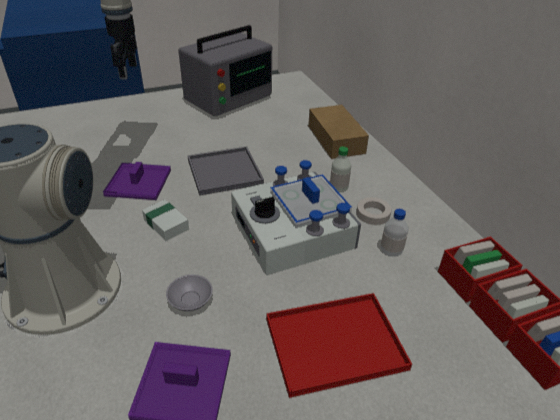

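```bash
cat > h.py <<'E'
import numpy as np, cv2
from scipy.spatial.transform import Rotation as Ro
from rig import r
C={n:r.get_calibration(n) for n in("side","top")}
def ray(n,uv):
    c=C[n];uv=np.atleast_2d(uv).astype(float)
    p=np.linalg.inv(c["intrinsics"])@np.c_[uv,np.ones(len(uv))].T
    d=Ro.from_euler("xyz",c["rotation"]).as_matrix()@(p*np.array([[1],[-1],[-1]]))
    return c["position"],d.T
def onz(n,uv,z):
    o,d=ray(n,uv); return o+d*((z-o[2])/d[:,2])[:,None]
def proj(n,P):
    c=C[n];q=(np.atleast_2d(P)-c["position"])@Ro.from_euler("xyz",c["rotation"]).as_matrix()
    q=q*[1,-1,-1]; q=q@c["intrinsics"].T; return q[:,:2]/q[:,2:]
def crop(img,x0,y0,x1,y1,k,name):
    cv2.imwrite(f"pics/{name}.png",cv2.resize(img[y0:y1,x0:x1],None,fx=k,fy=k,interpolation=cv2.INTER_CUBIC))
def blobs(mask,amin=20):
    n,l,s,c=cv2.connectedComponentsWithStats(mask.astype(np.uint8)); return [(s[i],c[i],l==i) for i in range(1,n) if s[i][4]>=amin]
E
python3 - <<'E'
from h import *
t=cv2.imread("pics/top0.png");s=cv2.imread("pics/side0.png")
crop(t,225,110,365,255,5,"tc");crop(s,220,130,420,270,4,"sc")
for n,i in(("top",t),("side",s)):
    hsv=cv2.cvtColor(i,cv2.COLOR_BGR2HSV)
    m=cv2.inRange(hsv,(105,130,60),(125,255,255))
    for st,c,_ in blobs(m,15): print(n,"blue",st,c.round(1),onz(n,c,130).round(0))
    m=(cv2.inRange(hsv,(0,150,60),(8,255,255))|cv2.inRange(hsv,(172,150,60),(180,255,255)))
    for st,c,mm in blobs(m,300): 
        q=cv2.minAreaRect(np.argwhere(mm)[:,::-1].astype(np.float32)); b=cv2.boxPoints(q)
        print(n,"red",st,b.round(1).tolist(),onz(n,b,22).round(0).tolist())
E
```

```text
top blue [451  81   9  27 175] [455.  94.] [[ 855. -498.  130.]]
top blue [330 124   8   9  57] [333.6 128.2] [[ 749. -145.  130.]]
top blue [256 157  54  52 274] [279.4 183.5] [[585.   9. 130.]]
top blue [311 163  11  10  84] [316.1 167.5] [[632. -94. 130.]]
top blue [242 164  11  11  88] [246.9 169.4] [[625. 101. 130.]]
top blue [307 167   2  21  27] [307.2 177. ] [[604. -69. 130.]]
top blue [272 176  21   8 148] [282.3 179.4] [[596.   1. 130.]]
top blue [ 501  182   59   40 1691] [527.6 201.5] [[ 537. -679.  130.]]
top blue [312 187  11  10  87] [317.1 191.6] [[562. -96. 130.]]
top blue [242 188  11  11  87] [247.3 193.3] [[556.  99. 130.]]
top red [365  75  36  41 347] [[365.0, 75.0], [400.0, 75.0], [400.0, 115.0], [365.0, 115.0]] [[966.0, -257.0, 22.0], [966.0, -367.0, 22.0], [833.0, -362.0, 22.0], [833.0, -254.0, 22.0]]
top red [401  75  36  41 324] [[401.0, 75.0], [436.0, 75.0], [436.0, 115.0], [401.0, 115.0]] [[966.0, -371.0, 22.0], [967.0, -480.0, 22.0], [834.0, -473.0, 22.0], [833.0, -365.0, 22.0]]
top red [ 363  180   67   86 4750] [[362.6000061035156, 259.29998779296875],
[... 655 characters left out ...]
07 210  17  11 118] [315.7 215.1] [[ 562. -106.  130.]]
side blue [540 331  20  24 283] [550.8 342.2] [[ 790. -550.  130.]]
side red [ 438  237  122  152 4543] [[430.6000061035156, 263.0], [483.79998779296875, 214.89999389648438], [600.7999877929688, 344.20001220703125], [547.5999755859375, 392.29998779296875]] [[801.0, -241.0, 22.0], [1039.0, -143.0, 22.0], [979.0, -544.0, 22.0], [800.0, -584.0, 22.0]]
side red [ 267  294  145  103 9929] [[265.6000061035156, 313.79998779296875], [393.29998779296875, 284.8999938964844], [412.29998779296875, 368.8999938964844], [284.6000061035156, 397.79998779296875]] [[391.0, -243.0, 22.0], [682.0, -268.0, 22.0], [601.0, -458.0, 22.0], [358.0, -427.0, 22.0]]
```

View pics/tc.png

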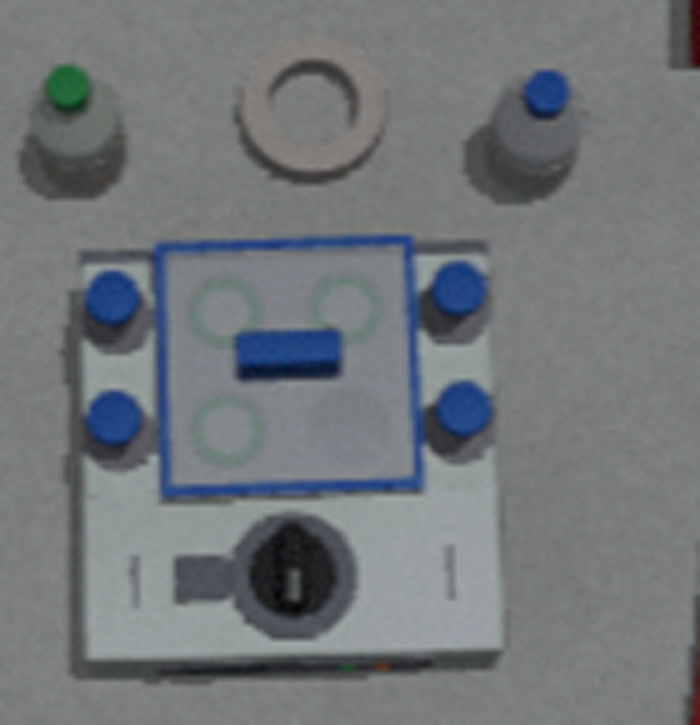

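View pics/sc.png

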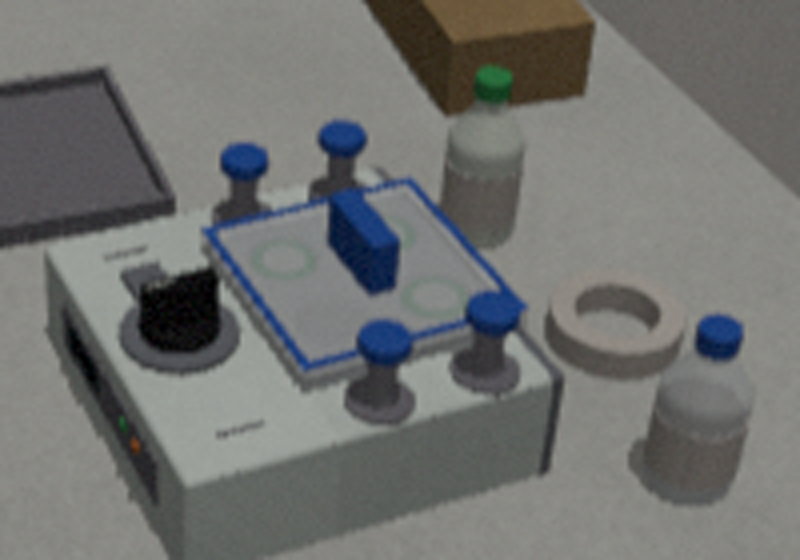

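```bash
cat >> h.py <<'E'
from scipy.optimize import least_squares
def w2w(pose,P):
    x,y,a=pose;P=np.atleast_2d(P).astype(float);o=P.copy()
    o[:,0]=x+np.cos(a)*P[:,0]-np.sin(a)*P[:,1];o[:,1]=y+np.sin(a)*P[:,0]+np.cos(a)*P[:,1];return o
def go(target,yaw=None):
    "print shift in tool axes (units of 30 mm) and turn (units of 8 deg) from measured pose"
    s=r.sense();R=Ro.from_euler("xyz",s["tcp_rot"]).as_matrix()
    y=s["tcp_rot"][2]; d=np.array(target)-s["eef_pos"]
    R=Ro.from_euler("xyz",[np.pi,0,y]).as_matrix()
    if yaw is None: yaw=y
    dy=(yaw-y+np.pi)%(2*np.pi)-np.pi
    print("t %.2f"%s["clock"],"at",s["eef_pos"].round(1),"rpy",s["tcp_rot"].round(3),"q",s["qpos"].round(2),"F",s["contact_force"].round(1),"open %.2f"%s["opening"])
    print("  need shift units",(R.T@d/30).round(2),"turn units %.2f"%(-np.degrees(dy)/8))
E
python3 - <<'E'
from h import *
t=cv2.imread("pics/top0.png")
obs=(np.array([[459,287],[463,407],[112,297],[113,417]])+.5)/5-.5+[225,110]
mod=np.array([[35,-98,130],[-35,-98,130],[35,98,130],[-35,98,130]])
f=least_squares(lambda p:(proj("top",w2w(p,mod))-obs).ravel(),[594,2,.03])
print("keys",f.x,(f.fun).round(2))
# cover outer edge corners in top crop at z=98 ; deck corners z=80
cov=(np.array([[157,243],[413,237],[422,490],[163,496]])+.5)/5-.5+[225,110]
print("cover",onz("top",cov,98).round(1),onz("top",cov,98).mean(0))
dk=(np.array([[80,253],[487,243],[503,652],[86,660]])+.5)/5-.5+[225,110]
modd=np.array([[78,120,80],[78,-120,80],[-166,-120,80],[-166,120,80]])
f2=least_squares(lambda p:(proj("top",w2w(p,modd))-dk).ravel(),[594,2,.03]);print("deck",f2.x,f2.fun.round(2))
# side keys
obs2=(np.array([[492,306],[384,336],[343,133],[244,156]])+.5)/4-.5+[220,130]
f3=least_squares(lambda p:(proj("side",w2w(p,mod))-obs2).ravel(),[594,2,.03]);print("side",f3.x,f3.fun.round(2))
# holder
hsv=cv2.cvtColor(t,cv2.COLOR_BGR2HSV)
crop(t,130,185,225,280,6,"hc"); crop(t,350,170,445,275,6,"trc")
W=f.x; print("knob",w2w(W,[-120,0,117]))
np.save("W.npy",W)
E
```

```text
keys [5.94884016e+02 2.34288456e+00 3.34404559e-02] [-0.06 -0.03  0.19  0.1  -0.16 -0.12  0.03  0.04]
cover [[668.1  77.7  98. ]
 [672.4 -70.5  98. ]
 [522.7 -74.9  98. ]
 [518.5  72.1  98. ]] [595.40749967   1.12239001  98.        ]
deck [5.94495864e+02 2.02804136e+00 2.92936296e-02] [-0.19 -0.52  0.31 -0.46  0.52  0.26 -0.63  0.63]
side [ 5.96619219e+02 -2.26366079e+00  2.77359483e-02] [ 0.19  0.27 -0.05  0.03 -0.1  -0.13 -0.06 -0.27]
knob [[474.95110525  -1.66922228 117.        ]]
```

View pics/hc.png

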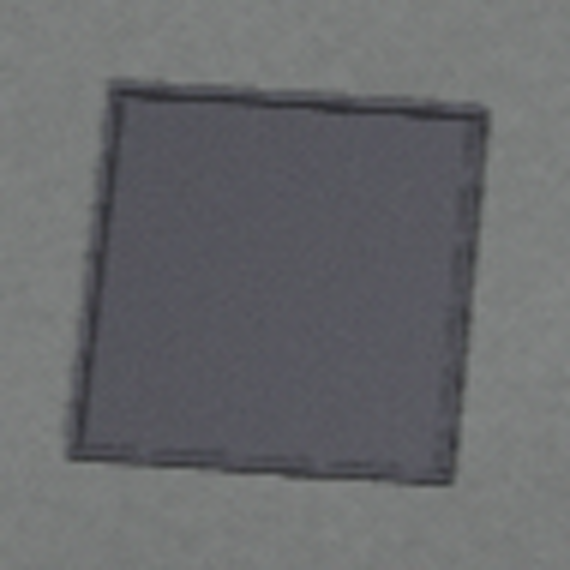

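View pics/trc.png

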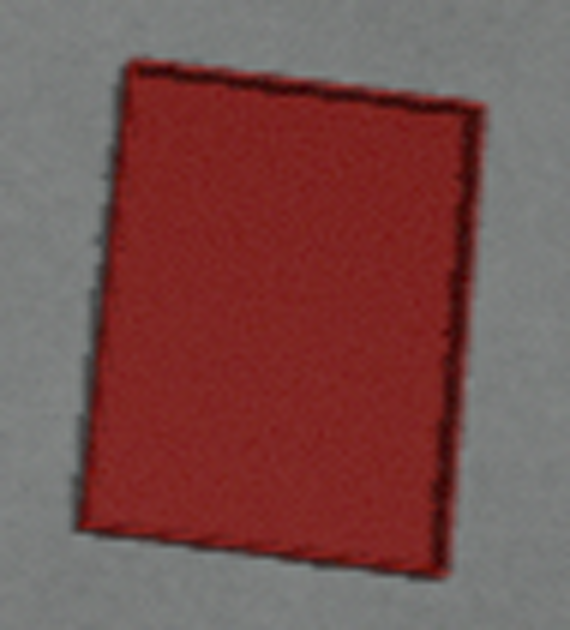

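Run:
```python
from h import *
W=np.array([595.5,0.5,.031]);np.save("W.npy",W)
h=(np.array([[110,85],[488,105],[453,484],[70,458]])+.5)/6-.5+[130,185]
tr=(np.array([[130,62],[485,103],[447,575],[80,530]])+.5)/6-.5+[350,170]
for n,p,z,sx,sy in(("holder",h,20,190,190),("tray",tr,22,240,180)):
    P=onz("top",p,z);m=np.array([[sx/2,sy/2,z],[sx/2,-sy/2,z],[-sx/2,-sy/2,z],[-sx/2,sy/2,z]])
    f=least_squares(lambda q:(w2w(q,m)-P)[:,:2].ravel(),[*P.mean(0)[:2],0]);print(n,f.x.round(3),f.fun.round(1))
print("knob",w2w(W,[-120,0,117]))
k=w2w(W,[-120,0,117])[0]
go([k[0],k[1],200],np.pi+.031)
```

```text
holder [ 4.64939e+02  3.15135e+02 -5.50000e-02] [ 1.2 -0.2  0.1  0.  -0.  -0.7 -1.2  0.9]
tray [ 4.96736e+02 -3.40452e+02 -1.25000e-01] [ 1.9  1.2 -0.2 -0.2 -1.6 -0.9 -0.1 -0.1]
knob [[475.55765538  -3.21940421 117.        ]]
t 0.10 at [260.3 567.8 252.6] rpy [-3.14  -0.     2.712] q [ 1.14  0.35  1.63 -0.    1.16 -0.  ] F [-0.7  0.3 -0.1] open 1.00
  need shift units [-14.45 -14.31   1.75] turn units -3.30
```

Request:
{"op": "carry_out", "data": {
  "rows": "1 -1 -1 0 0;1 -1 -1 0 0;1 -1 -1 0 0;1 -1 -1 0 0;1 -1 -1 0 0;1 -1 -1 0 0;1 -1 -1 0 0;1 -1 -1 0 0;1 -1 -1 0 0;1 -1 -1 0 0;1 -1 -1 0 0;1 -1 -1 0 0"
}}

```text
clock: 1.6
eef_pos: [437.8, 89.5, 253.2]
tcp_rot: [-3.142, -0.0, 2.712]
contact_force: [0.1, 0.6, 1.0]
opening: 1.001
```

Request:
{"op": "carry_out", "data": {
  "rows": "1 -1 -1 0.5 0;1 -1 -1 0.5 0;1 -0.45 -0.3 0.5 0;0.7 0 0 0 -1;0.7 0 0 0 -1;0.7 0 0 0 -1;0.7 0 0 0 -0.3;0.7 0 0 0 0"
}}

```text
clock: 2.6
eef_pos: [475.5, -1.9, 207.9]
tcp_rot: [3.141, -0.001, -3.111]
contact_force: [-0.8, -0.2, 0.2]
opening: 0.704
```

Run:
```python
from h import *
k=w2w(np.load("W.npy"),[-120,0,117])[0]
go([k[0],k[1],119],np.pi+.031)
i=r.grab_frame("side");crop(i,180,80,380,230,4,"s1");i=r.grab_frame("top");crop(i,225,130,365,270,5,"t1")
```

```text
t 2.60 at [475.5  -1.9 207.9] rpy [ 3.141e+00 -1.000e-03 -3.111e+00] q [-0.01  0.17  1.99  0.    0.98 -1.61] F [-0.8 -0.2  0.2] open 0.70
  need shift units [ 0.   -0.04  2.96] turn units -0.00
```

View pics/s1.png

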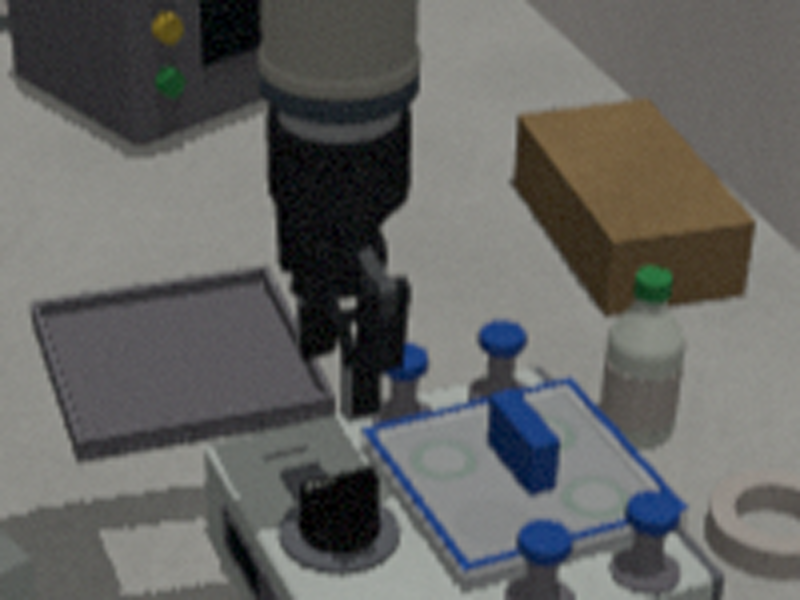

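View pics/t1.png

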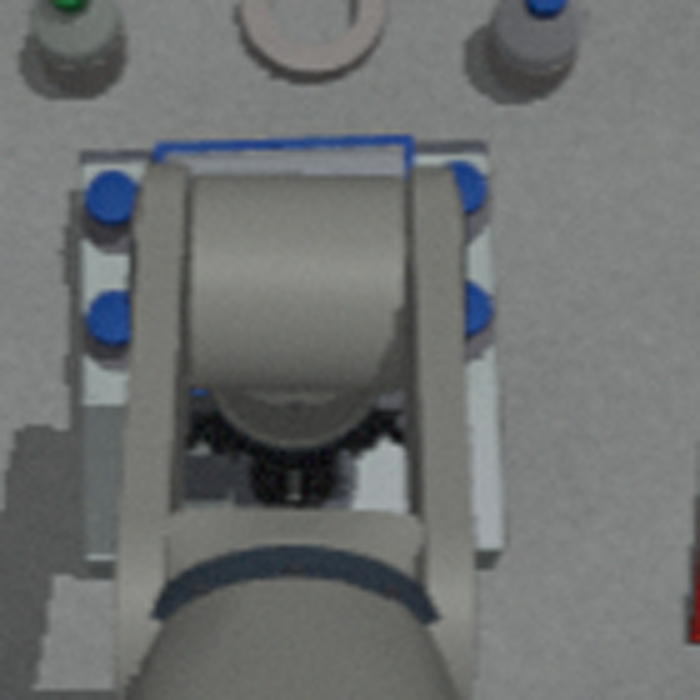

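Request:
{"op": "carry_out", "data": {
  "rows": "0.7 0 0 1 0;0.7 0 0 1 0;0.7 0 0 0.6 0;0.7 0 0 0.35 0;0.7 0 0 0 0;0.1 0 0 0 0;0 0 0 0 0;0 0 0 0 0;0 0 0 0 0;0 0 0 0 0",
  "newtons": 50
}}

```text
clock: 3.95
eef_pos: [476.1, -2.6, 120.5]
tcp_rot: [-3.141, 0.001, -3.11]
contact_force: [-0.6, -1.5, 5.4]
opening: 0.156
```

Request:
{"op": "carry_out", "data": {
  "rows": "0 0 0 0 0.7;0 0 0 0 0.8;0 0 0 0 0.8;0 0 0 0 0.8;0 0 0 0 0.8;0 0 0 0 0.8;0 0 0 0 0.8;0 0 0 0 0.8;0 0 0 0 0.8;0 0 0 0 0.8;0 0 0 0 0.7;0 0 0 0 0"
}}

```text
clock: 5.45
eef_pos: [476.3, -2.5, 120.5]
tcp_rot: [3.14, 0.001, 1.971]
contact_force: [-1.1, 0.2, 5.1]
opening: 0.157
```

Request:
{"op": "carry_out", "data": {
  "rows": "0.3 0 0 0 0;0.5 0 0 0 0;0.7 0 0 0 0;0.7 0 0 0 0;0.7 0 0 -1 0;0.7 0 0 -1 0;0.7 0 0 -1 0;0.7 0 0 0 0"
}}

```text
clock: 6.45
eef_pos: [477.2, -2.5, 211.8]
tcp_rot: [3.138, 0.002, 1.972]
contact_force: [0.6, 0.3, 0.2]
opening: 0.701
```

Run:
```python
from h import *
W=np.load("W.npy");k=w2w(W,[0,0,127])[0];print(k)
go(k,np.pi/2+.031)
i=r.grab_frame("side");crop(i,180,80,380,230,4,"s2");i=r.grab_frame("top");crop(i,225,130,365,270,5,"t2")
```

```text
[5.955e+02 5.000e-01 1.270e+02]
t 6.45 at [477.2  -2.5 211.8] rpy [3.138e+00 2.000e-03 1.972e+00] q [-0.01  0.17  1.99  0.    0.98 -0.41] F [0.6 0.3 0.2] open 0.70
  need shift units [-1.45  3.67  2.83] turn units 2.65
```

View pics/s2.png

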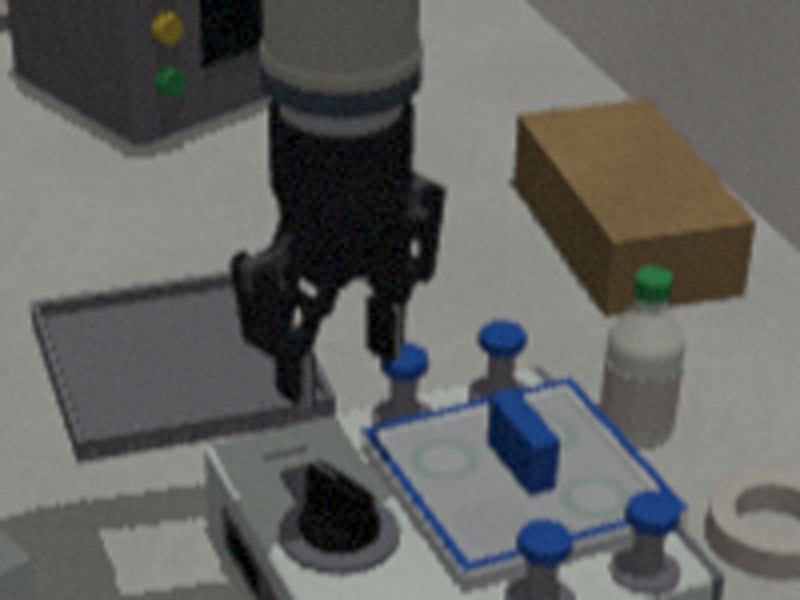

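View pics/t2.png

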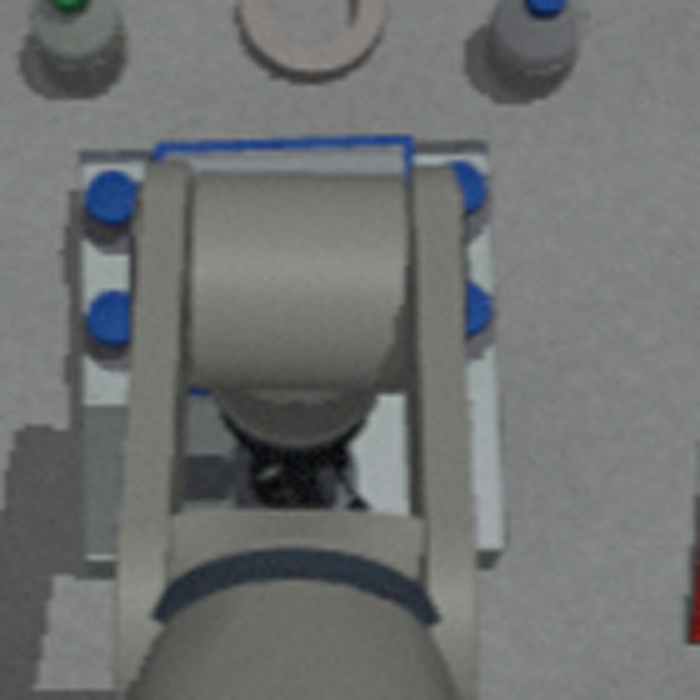

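Request:
{"op": "carry_out", "data": {
  "rows": "0.7 0 0 0 0.9;0.7 0 0 0 0.9;0.7 0 0 0 0.85;0.7 0 1 0 0;0.7 0 1 0 0;0.7 0 1 0 0;0.7 0 0.95 0 0;0.7 0 0 0 0"
}}

```text
clock: 7.55
eef_pos: [594.8, 1.3, 207.9]
tcp_rot: [-3.14, -0.0, 1.602]
contact_force: [-0.5, 0.7, -0.7]
opening: 0.692
```

Run:
```python
from h import *
W=np.load("W.npy");k=w2w(W,[0,0,127])[0]
go(k,np.pi/2+.031)
i=r.grab_frame("side");crop(i,220,80,420,230,4,"s3")
```

```text
t 7.55 at [594.8   1.3 207.9] rpy [-3.14  -0.     1.602] q [-0.    0.35  1.74  0.    1.05 -0.03] F [-0.5  0.7 -0.7] open 0.69
  need shift units [-0.03  0.02  2.7 ] turn units 0.00
```

View pics/s3.png

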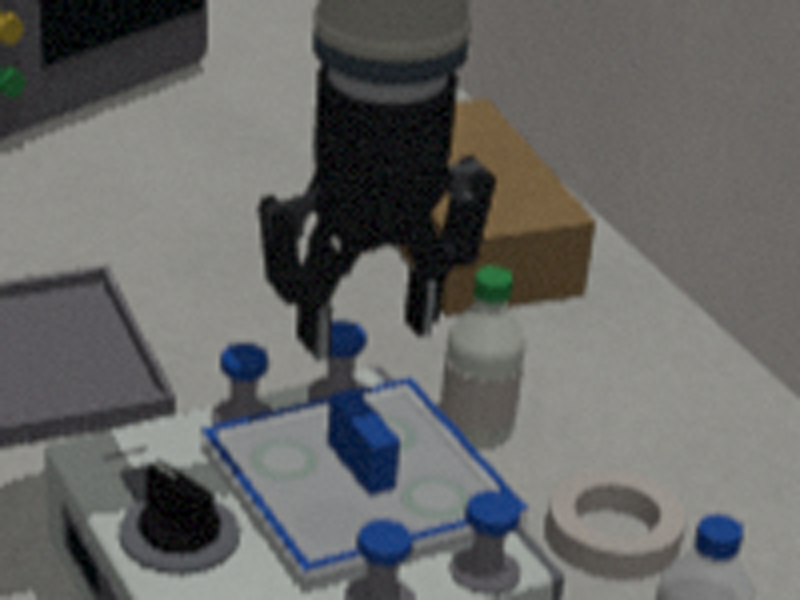

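Request:
{"op": "carry_out", "data": {
  "rows": "0.7 0 0 1 0;0.7 0 0 1 0;0.7 0 0 0.5 0;0.7 0 0 0.2 0;0.7 0 0 0 0;0.1 0 0 0 0;0 0 0 0 0;0 0 0 0 0;0 0 0 0 0;0 0 0 0 0",
  "newtons": 60
}}

```text
clock: 8.85
eef_pos: [594.9, 1.2, 129.8]
tcp_rot: [3.14, 0.0, 1.602]
contact_force: [-0.7, -0.2, 6.6]
opening: 0.225
```

Request:
{"op": "carry_out", "data": {
  "rows": "0 0 0 -0.3 0;0 0 0 -0.4 0;0 0 0 -0.5 0;0 0 0 -1 0;0 0 0 -1 0;0 0 0 -1 0;0 0 0 0 0"
}}

```text
clock: 9.72
eef_pos: [595.7, 1.2, 257.9]
tcp_rot: [3.136, 0.0, 1.602]
contact_force: [-0.6, -0.3, -2.5]
opening: 0.225
```

Run:
```python
from h import *
go([465,315,52],np.pi/2-.055)
i=r.grab_frame("side");crop(i,180,40,420,220,3,"s4")
```

```text
t 9.72 at [595.7   1.2 257.9] rpy [3.136 0.    1.602] q [-0.    0.3   1.7   0.    1.14 -0.03] F [-0.6 -0.3 -2.5] open 0.23
  need shift units [10.59 -4.03  6.86] turn units 0.62
```

View pics/s4.png

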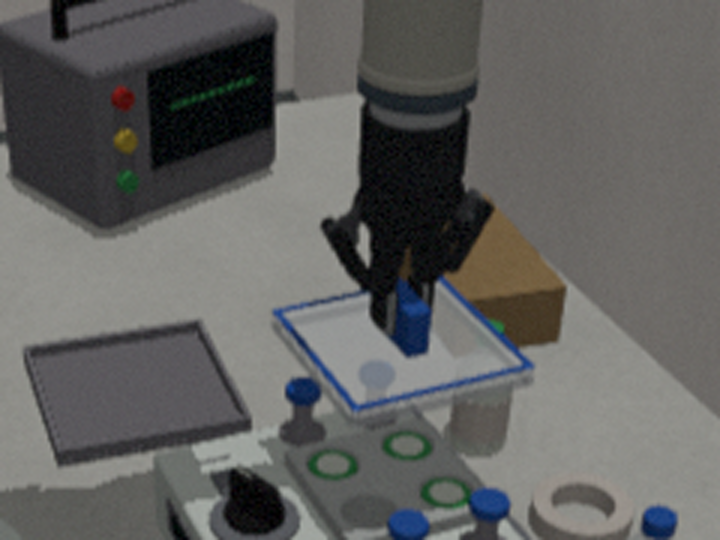

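Request:
{"op": "carry_out", "data": {
  "rows": "0 0.5 -0.2 0 0;0 1 -0.4 0 0;0 1 -0.4 0 0;0 1 -0.4 0 0;0 1 -0.4 0 0;0 1 -0.4 0 0;0 1 -0.4 0 0;0 1 -0.4 0 0;0 1 -0.4 0 0;0 1 -0.4 0 0;0 0.8 -0.23 0 0;0 0.3 0 0 0.6"
}}

```text
clock: 11.28
eef_pos: [461.3, 316.7, 253.2]
tcp_rot: [-3.139, 0.001, 1.518]
contact_force: [-0.3, -0.4, -2.0]
opening: 0.226
```

Request:
{"op": "carry_out", "data": {
  "rows": "0 0 0 1 0;0 0 0 1 0;0 0 0 1 0;0 0 0 1 0;0 0 0 1 0;0 0 0 0.5 0;0 0 0 0 0;0 0 0 0 0"
}}

```text
clock: 12.28
eef_pos: [463.8, 315.8, 90.5]
tcp_rot: [3.141, -0.001, 1.518]
contact_force: [-0.1, -0.1, -1.1]
opening: 0.224
```

Run:
```python
from h import *
go([465,315,54],np.pi/2-.055)
i=r.grab_frame("side");crop(i,120,80,320,230,4,"s5")
i=r.grab_frame("top");crop(i,100,160,250,310,5,"t5")
```

```text
t 12.28 at [463.8 315.8  90.5] rpy [ 3.141e+00 -1.000e-03  1.518e+00] q [0.6  0.46 1.9  0.   0.78 0.65] F [-0.1 -0.1 -1.1] open 0.22
  need shift units [-0.02  0.04  1.22] turn units 0.02
```

View pics/s5.png

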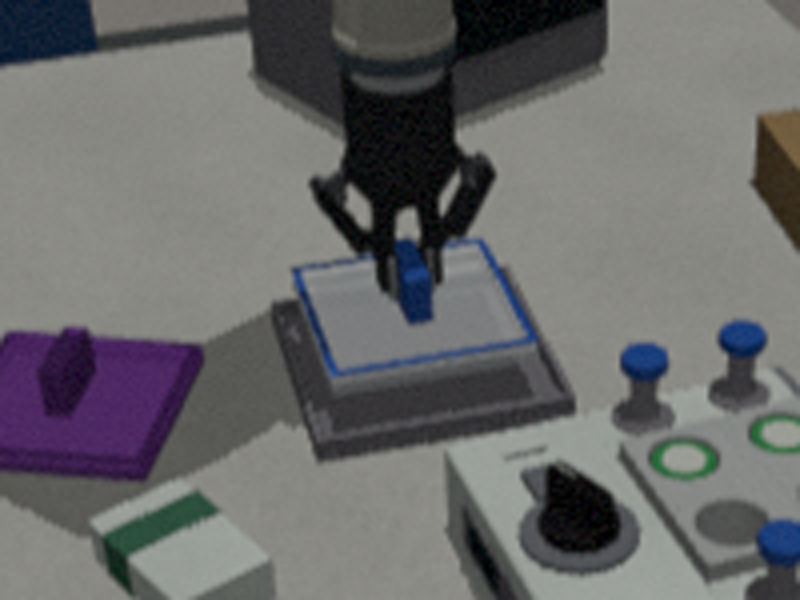

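View pics/t5.png

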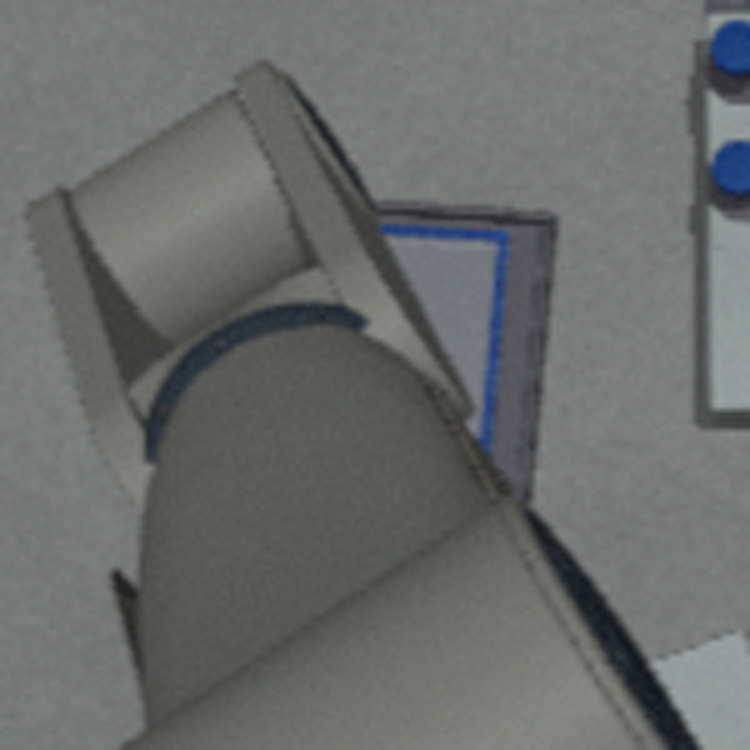

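Request:
{"op": "carry_out", "data": {
  "rows": "0 0 0.04 0.5 0;0 0 0 0.4 0;0 0 0 0.2 0;0 0 0 0.1 0;0 0 0 0 0;0 0 0 0 0"
}}

```text
clock: 13.12
eef_pos: [464.8, 315.3, 53.8]
tcp_rot: [3.141, -0.0, 1.518]
contact_force: [0.3, 0.3, -1.7]
opening: 0.226
```

Request:
{"op": "carry_out", "data": {
  "rows": "0 0 0 0.04 0;0 0 0 0.03 0;0 0 0 0 0;0 0 0 0 0"
}}

```text
clock: 13.62
eef_pos: [464.9, 315.4, 53.7]
tcp_rot: [3.141, -0.0, 1.518]
contact_force: [-6.4, -4.9, 25.3]
opening: 0.221
```

Request:
{"op": "carry_out", "data": {
  "rows": "0 0 0 -0.05 0;0.35 0 0 0 0;0.5 0 0 0 0;0.6 0 0 0 0;0.6 0 0 0 0;0.6 0 0 -0.5 0;0.6 0 0 -1 0;0.6 0 0 -1 0;0.6 0 0 -1 0;0.6 0 0 -1 0;0.6 0 0 -1 0"
}}

```text
clock: 15.0
eef_pos: [464.7, 315.2, 220.3]
tcp_rot: [3.141, -0.001, 1.518]
contact_force: [0.7, 0.5, -0.4]
opening: 0.601
```

Run:
```python
from h import *
W=np.load("W.npy");
for k,p in((1,[35,98]),(2,[35,-98]),(3,[-35,98])): print(k,w2w(W,[*p,0])[0].round(1))
k=w2w(W,[-35,98,175])[0];go(k,np.pi/2+.031)
i=r.grab_frame("side");crop(i,120,80,320,230,4,"s6")
i=r.grab_frame("top");cv2.imwrite("pics/t6.png",i)
```

```text
1 [627.4  99.5   0. ]
2 [633.5 -96.4   0. ]
3 [557.5  97.4   0. ]
t 15.00 at [464.7 315.2 220.3] rpy [ 3.141e+00 -1.000e-03  1.518e+00] q [ 0.59  0.29  1.8  -0.    1.05  0.65] F [ 0.7  0.5 -0.4] open 0.60
  need shift units [-7.09  3.47  1.51] turn units -0.60
```

View pics/s6.png

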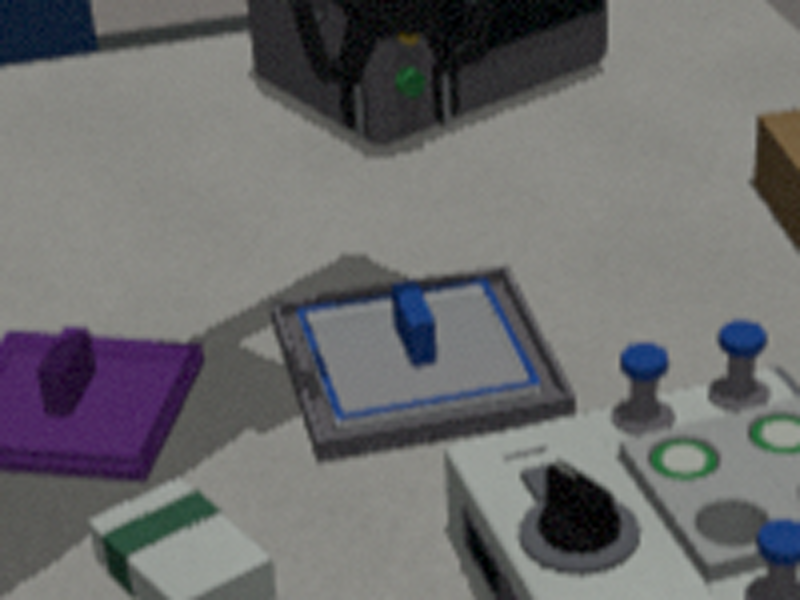

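View pics/t6.png

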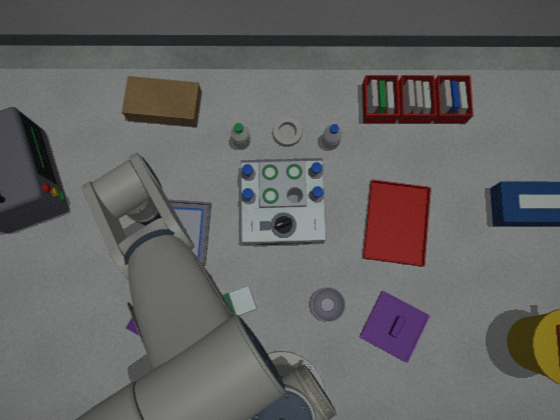

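Request:
{"op": "carry_out", "data": {
  "rows": "0 -1 0.5 0 0;0 -1 0.5 0 0;0 -1 0.5 0 0;0 -1 0.5 0 0;0 -1 0.5 0 0;0 -1 0.5 0.5 0;0 -0.8 0.4 0.5 0;0 -0.29 0.07 0.5 0;0 0 0 0 -0.6;0 0 0 0 0"
}}

```text
clock: 16.35
eef_pos: [556.8, 97.7, 172.6]
tcp_rot: [-3.141, -0.0, 1.601]
contact_force: [1.0, 0.2, -0.1]
opening: 0.001
```

Run:
```python
from h import *
W=np.load("W.npy")
go(w2w(W,[-35,98,152.5])[0],np.pi/2+.031)
i=cv2.imread("pics/t6.png");hsv=cv2.cvtColor(i,cv2.COLOR_BGR2HSV)
m=cv2.inRange(hsv,(40,70,30),(85,255,255))
for s,c,mm in blobs(m[150:215,250:310],10):
    c=c+[250,150]; print(s[:4],c.round(1),onz("top",c,90).round(1))
for p in((35,35),(35,-35),(-35,35)): print(w2w(W,[*p,90]).round(1),proj("top",w2w(W,[*p,90])).round(1))
i=r.grab_frame("side");crop(i,220,60,420,210,4,"s7")
```

```text
t 16.35 at [556.8  97.7 172.6] rpy [-3.141 -0.     1.601] q [0.17 0.35 1.83 0.   0.95 0.14] F [ 1.   0.2 -0.1] open 0.00
  need shift units [-0.01  0.02  0.67] turn units -0.00
[13 15 14 15] [269.6 172.1] [[628.8  38.1  90. ]]
[37 15 14 14] [293.8 171.8] [[630.2 -32.   90. ]]
[13 39 15 14] [270.  195.8] [[558.5  36.2  90. ]]
[[629.4  36.6  90. ]] [[270.1 171.9]]
[[631.6 -33.4  90. ]] [[294.3 171.3]]
[[559.4  34.4  90. ]] [[270.7 195.5]]
```

View pics/s7.png

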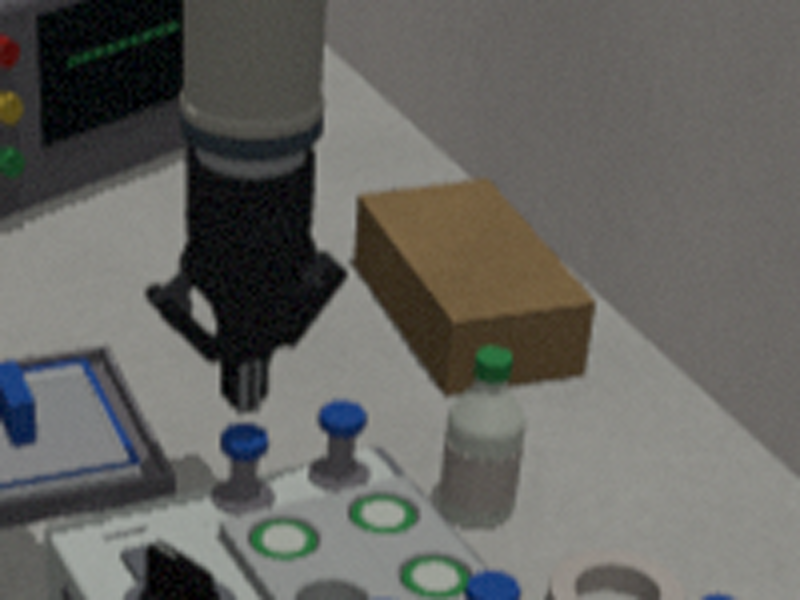

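Request:
{"op": "carry_out", "data": {
  "rows": "0 0 0 0.5 0;0 0 0 0.2 0;0 0 0 0.2 0;0 0 0 0.2 0;0 0 0 0.2 0;0 0 0 0.2 0;0 0 0 0.2 0;0 0 0 0.15 0;0 0 0 0.1 0;0 0 0 0 0;0 0 0 0 0"
}}

```text
clock: 17.77
eef_pos: [557.4, 97.4, 114.4]
tcp_rot: [-3.142, 0.0, 1.602]
contact_force: [-0.1, -1.0, -0.2]
opening: 0.005
```

Request:
{"op": "carry_out", "data": {
  "rows": "0 0 0 0.03 0;0 0 0 0.02 0;0 0 0 0 0;0 0 0 -0.5 0;0 0 0 -1 0;0.7 0 0 -1 0;0.7 0 0 0 0"
}}

```text
clock: 18.65
eef_pos: [559.2, 97.6, 191.2]
tcp_rot: [3.136, -0.001, 1.602]
contact_force: [0.1, 0.6, -0.2]
opening: 0.419
```

Run:
```python
from h import *
W=np.load("W.npy")
go(w2w(W,[-35,35,118])[0]+[-.5,1,0],np.pi/2+.031)
i=r.grab_frame("side");crop(i,220,60,420,210,4,"s8")
```

```text
t 18.65 at [559.2  97.6 191.2] rpy [ 3.136e+00 -1.000e-03  1.602e+00] q [ 0.17  0.33  1.82 -0.    0.99  0.14] F [ 0.1  0.6 -0.2] open 0.42
  need shift units [-2.07 -0.07  2.44] turn units -0.00
```

View pics/s8.png

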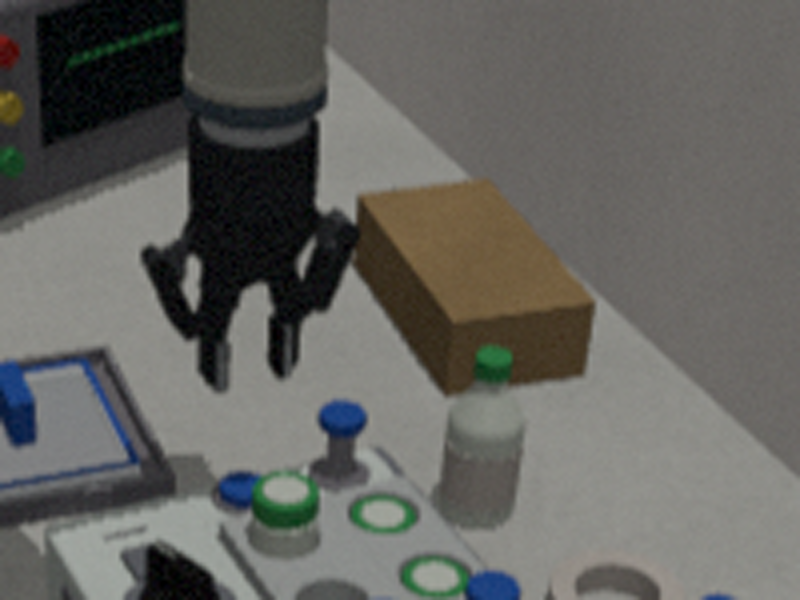

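Request:
{"op": "carry_out", "data": {
  "rows": "0.8 -1 0 0 0;0.8 -1 -0.07 0 0;0.8 -0.07 0 0.5 0;0.8 0 0 1 0;0.8 0 0 0.6 0;0.8 0 0 0.3 0;0.8 0 0 0 0;0.2 0 0 0 0;0.2 0 0 0 0;0.2 0 0 0 0;0.2 0 0 0 0",
  "newtons": 30
}}

```text
clock: 20.08
eef_pos: [557.9, 35.3, 116.9]
tcp_rot: [3.14, -0.0, 1.602]
contact_force: [0.0, 1.0, 5.3]
opening: 0.484
```

Request:
{"op": "carry_out", "data": {
  "rows": "0.2 0 0 -0.3 0;0.2 0 0 -0.6 0;0.2 0 0 -1 0;0.2 0 0 -1 0;0.2 0 0 -0.6 0;0.2 0 0 0 0",
  "newtons": 40
}}

```text
clock: 20.82
eef_pos: [557.6, 35.2, 222.3]
tcp_rot: [3.14, -0.0, 1.602]
contact_force: [0.5, 0.0, -0.1]
opening: 0.481
```

```bash
cat >> h.py <<'E'
def tray(img):
    hsv=cv2.cvtColor(img,cv2.COLOR_BGR2HSV)
    m=(cv2.inRange(hsv,(0,120,40),(8,255,255))|cv2.inRange(hsv,(172,120,40),(180,255,255)))
    b=max(blobs(m,300),key=lambda b:b[0][4])
    h=cv2.convexHull(np.argwhere(b[2])[:,::-1].astype(np.float32))
    e=cv2.approxPolyDP(h,8,True)[:,0]; q=cv2.boxPoints(cv2.minAreaRect(h))
    P=onz("top",q,15); print("tray box ctr",P.mean(0).round(1),"approx",onz("top",e,15)[:,:2].round(0).tolist())
E
python3 - <<'E'
from h import *
i=r.grab_frame("top");tray(i);tray(cv2.imread("pics/top0.png"));cv2.imwrite("pics/t9.png",i)
T=[497,-340.5,-.125]
p=w2w(T,[[75,0,0],[0,0,0],[-75,0,0]]);print(p)
go([*p[0][:2],190],np.pi/2-.125)
i=r.grab_frame("side");cv2.imwrite("pics/s9.png",i)
E
```

```text
tray box ctr [ 498.3 -342.6   15. ] approx [[606.0, -442.0], [370.0, -416.0], [392.0, -238.0], [624.0, -268.0]]
tray box ctr [ 498.3 -342.6   15. ] approx [[606.0, -442.0], [370.0, -416.0], [392.0, -238.0], [624.0, -268.0]]
[[ 571.41482504 -349.850605      0.        ]
 [ 497.         -340.5           0.        ]
 [ 422.58517496 -331.149395      0.        ]]
t 20.88 at [557.   35.2 221.1] rpy [-3.142  0.     1.602] q [ 0.06  0.28  1.81 -0.    1.05  0.03] F [-0.4 -0.1 -1.4] open 0.48
  need shift units [-12.84   0.08   1.04] turn units 1.12
```

View pics/s9.png

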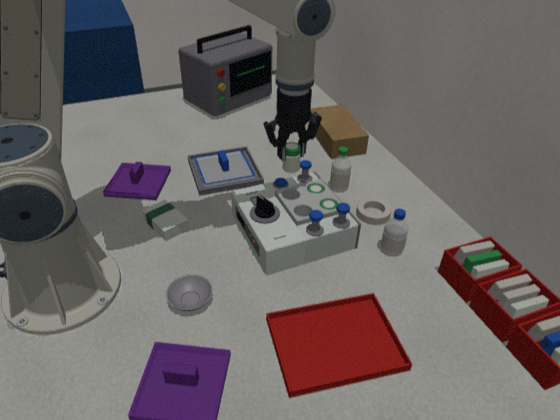

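Request:
{"op": "carry_out", "data": {
  "rows": "0.2 -0.5 0 0 0;0.2 -1 0 0 0;0.2 -1 0 0 0;0.2 -1 0 0 0;0.2 -1 0 0 0;0.2 -1 0 0 0;0.2 -1 0 0 0;0.2 -1 0 0 0;0.2 -1 0 0 0;0.2 -1 -0.1 0 0;0.2 -1 -0.1 0 0;0.2 -1 -0.1 0 0"
}}

```text
clock: 22.42
eef_pos: [557.8, -311.6, 219.9]
tcp_rot: [-3.14, -0.001, 1.601]
contact_force: [0.6, 0.2, -1.0]
opening: 0.482
```

Request:
{"op": "carry_out", "data": {
  "rows": "0.2 -1 0 1 0;0.2 -1 0 1 0;0.2 -0.6 0 1 0.5;0.2 0 0 0 0.5;0.2 0 0 0 0"
}}

```text
clock: 23.05
eef_pos: [560.1, -388.4, 129.5]
tcp_rot: [-3.139, -0.001, 1.462]
contact_force: [0.5, 0.5, -1.6]
opening: 0.48
```

Run:
```python
from h import *
i=r.grab_frame("top");tray(i)
go([551,-390,55.5],np.pi/2-.125)
i=r.grab_frame("side");cv2.imwrite("pics/s10.png",i)
```

```text
tray box ctr [ 891.6 -419.    15. ] approx [[837.0, -587.0], [812.0, -251.0], [969.0, -262.0], [971.0, -587.0]]
t 23.10 at [ 560.6 -388.3  130.3] rpy [-3.140e+00 -1.000e-03  1.463e+00] q [-0.61  0.56  1.6  -0.    0.98 -0.5 ] F [ 0.4 -0.6 -0.3] open 0.48
  need shift units [-0.09 -0.31  2.49] turn units 0.12
```

View pics/s10.png

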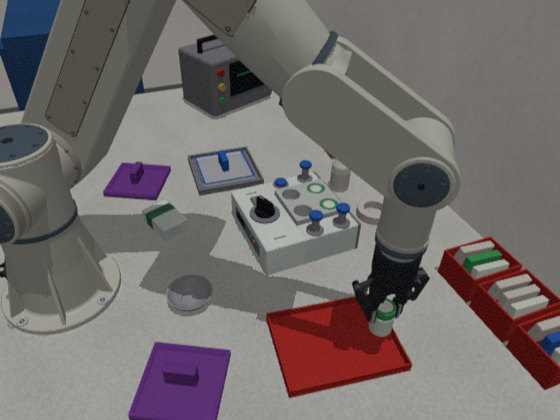

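Request:
{"op": "carry_out", "data": {
  "rows": "0.2 -0.09 -0.3 0.5 0;0.2 0 0 1 0;0.2 0 0 0.6 0;0.2 0 0 0.2 0;0.2 0 0 0.1 0;0.2 0 0 0 0;0.2 0 0 0 0"
}}

```text
clock: 24.02
eef_pos: [552.6, -389.8, 60.0]
tcp_rot: [3.141, 0.001, 1.462]
contact_force: [-0.0, -0.3, -0.9]
opening: 0.478
```

Request:
{"op": "carry_out", "data": {
  "rows": "0.2 0 0 0.07 0;0.2 0 0 0.05 0;0.2 0 0 0 0;0.2 0 0 0 0"
}}

```text
clock: 24.52
eef_pos: [552.1, -389.6, 55.5]
tcp_rot: [-3.142, -0.0, 1.462]
contact_force: [-0.0, -0.8, -2.2]
opening: 0.479
```

Request:
{"op": "carry_out", "data": {
  "rows": "0.2 0 0 0.04 0;0.2 0 0 0 0;0.2 0 0 0 0"
}}

```text
clock: 24.9
eef_pos: [552.3, -389.7, 55.3]
tcp_rot: [3.141, 0.0, 1.462]
contact_force: [-1.5, 1.8, 5.6]
opening: 0.479
```

Request:
{"op": "carry_out", "data": {
  "rows": "0.55 0 0 0 0;0.65 0 0 0 0;0.8 0 0 0 0;0.8 0 0 0 0;0.8 0 0 -0.5 0;0.8 0 0 -1 0;0.8 0 0 -1 0;0.4 0 0 -1 0;0 0 0 -1 0;0 0 0 0 0"
}}

```text
clock: 26.15
eef_pos: [553.6, -390.5, 193.3]
tcp_rot: [3.137, 0.003, 1.462]
contact_force: [-0.1, -0.8, -0.4]
opening: 0.161
```

Run:
```python
from h import *
W=np.load("W.npy")
go(w2w(W,[35,98,175])[0],np.pi/2+.031)
i=r.grab_frame("side");cv2.imwrite("pics/s11.png",i)
```

```text
t 26.15 at [ 553.6 -390.5  193.3] rpy [3.137e+00 3.000e-03 1.462e+00] q [-0.62  0.49  1.57  0.    1.08 -0.51] F [-0.1 -0.8 -0.4] open 0.16
  need shift units [16.51  0.68  0.61] turn units -1.00
```

View pics/s11.png

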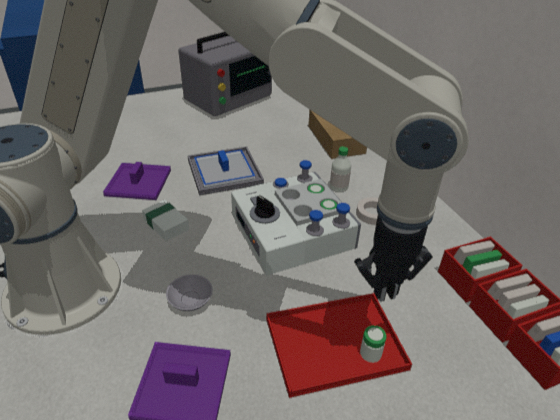

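Request:
{"op": "carry_out", "data": {
  "rows": "0 0 0 0 -1;0 1 0.3 0 0;0 1 0.3 0 0;0 1 0.3 0 0;0 1 0.3 0 0;0 1 0.3 0 0;0 1 0.3 0 0;0 1 0.3 0 0;0 1 0.3 0 0;0 1 0.3 0 0;0 0.72 0.27 0.5 0;0 0 0 0 0"
}}

```text
clock: 27.7
eef_pos: [631.2, -93.9, 171.9]
tcp_rot: [-3.138, -0.001, 1.604]
contact_force: [-0.5, 0.3, 0.1]
opening: 0.002
```

Run:
```python
from h import *
W=np.load("W.npy")
go(w2w(W,[35,-98,114])[0],np.pi/2+.031)
i=r.grab_frame("side");crop(i,220,60,420,260,3,"s12")
```

```text
t 27.70 at [631.2 -93.9 171.9] rpy [-3.138e+00 -1.000e-03  1.604e+00] q [-0.15  0.46  1.67  0.    1.02 -0.18] F [-0.5  0.3  0.1] open 0.00
  need shift units [-0.09  0.08  1.93] turn units 0.01
```

View pics/s12.png

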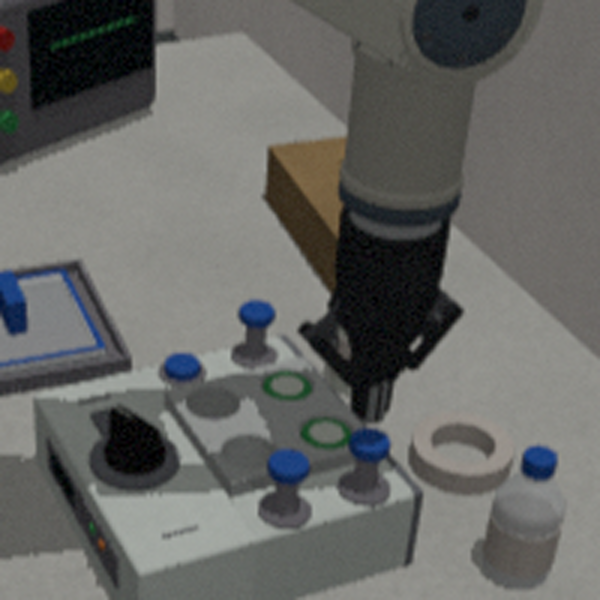

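Request:
{"op": "carry_out", "data": {
  "rows": "0 -0.09 0.07 0.3 0;0 0 0 0.25 0;0 0 0 0.2 0;0 0 0 0.2 0;0 0 0 0.2 0;0 0 0 0.2 0;0 0 0 0.2 0;0 0 0 0.2 0;0 0 0 0.15 0;0 0 0 0.07 0;0 0 0 0 0;0 0 0 0 0"
}}

```text
clock: 29.25
eef_pos: [634.3, -98.3, 115.3]
tcp_rot: [3.141, 0.0, 1.602]
contact_force: [-0.6, -1.4, 1.6]
opening: 0.001
```

Request:
{"op": "carry_out", "data": {
  "rows": "0 0 0 -0.5 0;0 0 0 -1 0;0.8 0 0 -1 0;0.8 0 0 -0.2 0;0.8 0 0 0 0"
}}

```text
clock: 29.88
eef_pos: [634.4, -97.9, 196.6]
tcp_rot: [3.141, 0.0, 1.602]
contact_force: [-0.0, -0.6, -0.2]
opening: 0.636
```

Run:
```python
from h import *
W=np.load("W.npy")
go(w2w(W,[35,-35,117])[0]+[-.5,.7,0],np.pi/2+.031)
i=r.grab_frame("side");crop(i,220,60,420,260,3,"s13")
```

```text
t 29.88 at [634.4 -97.9 196.6] rpy [3.141 0.    1.602] q [-0.16  0.43  1.65  0.    1.06 -0.19] F [-0.  -0.6 -0.2] open 0.64
  need shift units [ 2.18 -0.04  2.65] turn units 0.00
```

View pics/s13.png

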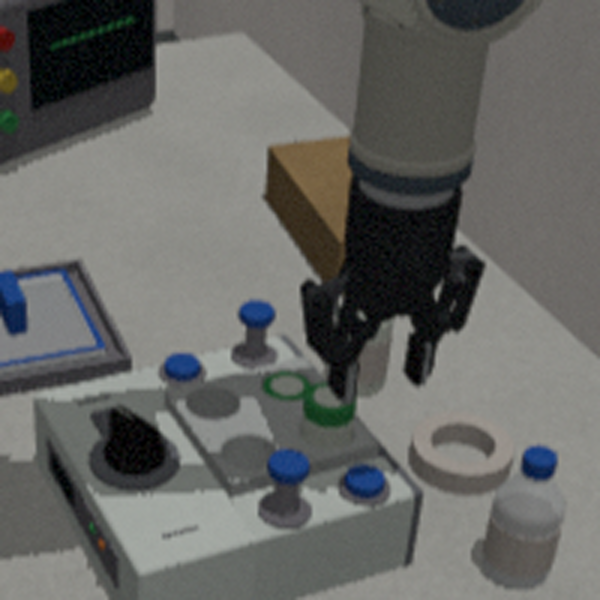

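Request:
{"op": "carry_out", "data": {
  "rows": "0.8 1 0 0 0;0.8 1 0 0 0;0.8 0.18 -0.04 0.5 0;0.8 0 0 1 0;0.8 0 0 0.8 0;0.8 0 0 0.3 0;0.8 0 0 0 0;0.2 0 0 0 0;0.2 0 0 0 0;0.2 0 0 0 0;0.2 0 0 0 0"
}}

```text
clock: 31.3
eef_pos: [631.7, -32.7, 119.1]
tcp_rot: [3.14, 0.0, 1.602]
contact_force: [1.7, -0.9, 3.8]
opening: 0.48
```

Request:
{"op": "carry_out", "data": {
  "rows": "0.2 0 0 -0.3 0;0.2 0 0 -0.6 0;0.2 0 0 -1 0;0.2 0 0 -1 0;0.2 0 0 -0.6 0;0.2 0 0 0 0"
}}

```text
clock: 32.05
eef_pos: [631.8, -32.7, 225.0]
tcp_rot: [3.139, 0.0, 1.602]
contact_force: [-0.1, -0.0, -2.4]
opening: 0.477
```

Run:
```python
from h import *
i=r.grab_frame("top");tray(i);crop(i,345,165,445,275,5,"t14")
go([561.7,-306.3,140],np.pi/2-.125)
i=r.grab_frame("side");cv2.imwrite("pics/s14.png",i)
```

```text
tray box ctr [ 498.3 -342.5   15. ] approx [[606.0, -442.0], [370.0, -416.0], [392.0, -238.0], [624.0, -268.0]]
t 32.10 at [631.1 -32.6 223.6] rpy [3.141 0.    1.602] q [-0.05  0.39  1.65  0.    1.1  -0.09] F [-0.2  0.1 -2.4] open 0.48
  need shift units [-9.05 -2.59  2.79] turn units 1.12
```

View pics/s14.png

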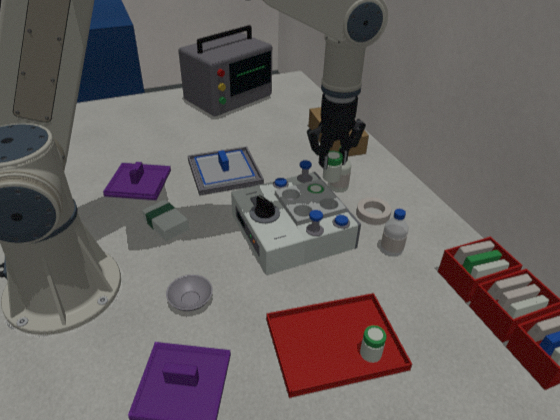

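View pics/t14.png

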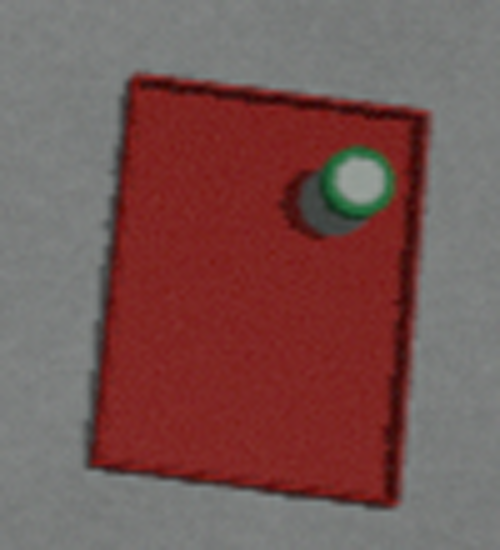

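Request:
{"op": "carry_out", "data": {
  "rows": "0.2 -0.5 -0.1 0 0;0.2 -1 -0.3 0 0;0.2 -1 -0.3 0 0;0.2 -1 -0.3 0 0;0.2 -1 -0.3 0 0;0.2 -1 -0.3 0.3 0;0.2 -1 -0.3 0.7 0;0.2 -1 -0.3 0.9 0;0.2 -1 -0.3 0.9 0;0.2 -0.55 -0.1 0 0.5;0.2 0 0 0 0.6;0.2 0 0 0 0"
}}

```text
clock: 33.65
eef_pos: [560.5, -307.1, 138.2]
tcp_rot: [-3.14, -0.0, 1.448]
contact_force: [-0.2, -0.3, -0.9]
opening: 0.482
```

Run:
```python
from h import *
go([561.7,-306.3,58],np.pi/2-.125)
```

```text
t 33.65 at [ 560.5 -307.1  138.2] rpy [-3.14  -0.     1.448] q [-0.5   0.5   1.69 -0.    0.95 -0.38] F [-0.2 -0.3 -0.9] open 0.48
  need shift units [0.03 0.04 2.67] turn units 0.01
```

Request:
{"op": "carry_out", "data": {
  "rows": "0.2 0 0 0.5 0;0.2 0 0 1 0;0.2 0 0 0.7 0;0.2 0 0 0.2 0;0.2 0 0 0.1 0;0.2 0 0 0.07 0;0.2 0 0 0 0;0.2 0 0 0 0"
}}

```text
clock: 34.65
eef_pos: [561.8, -306.6, 62.7]
tcp_rot: [3.141, 0.0, 1.448]
contact_force: [0.3, -1.0, -1.3]
opening: 0.478
```

Request:
{"op": "carry_out", "data": {
  "rows": "0.2 0 0 0.08 0;0.2 0 0 0.03 0;0.2 0 0 0 0;0.2 0 0 0 0"
}}

```text
clock: 35.15
eef_pos: [561.5, -306.4, 58.8]
tcp_rot: [-3.141, -0.0, 1.448]
contact_force: [0.4, -0.3, -1.3]
opening: 0.479
```

Request:
{"op": "carry_out", "data": {
  "rows": "0.2 0 0 0.04 0;0.2 0 0 0 0;0.2 0 0 0 0"
}}

```text
clock: 35.52
eef_pos: [561.7, -306.5, 58.7]
tcp_rot: [3.141, 0.0, 1.448]
contact_force: [-2.1, 0.5, 8.4]
opening: 0.477
```

Request:
{"op": "carry_out", "data": {
  "rows": "0.55 0 0 0 0;0.65 0 0 0 0;0.8 0 0 0 0;0.8 0 0 0 0;0.8 0 0 -0.5 0;0.8 0 0 -1 0;0.8 0 0 -1 0;0.4 0 0 -1 0;0 0 0 -1 -1;0 0 0 0 -0.1"
}}

```text
clock: 36.78
eef_pos: [563.0, -307.2, 196.4]
tcp_rot: [3.137, 0.003, 1.603]
contact_force: [0.3, -0.6, -0.3]
opening: 0.167
```

Run:
```python
from h import *
W=np.load("W.npy")
go(w2w(W,[35,98,172])[0],np.pi/2+.031)
i=r.grab_frame("side");cv2.imwrite("pics/s15.png",i)
```

```text
t 36.77 at [ 563.  -307.2  196.4] rpy [3.137e+00 3.000e-03 1.603e+00] q [-0.5   0.43  1.65 -0.    1.05 -0.53] F [ 0.3 -0.6 -0.3] open 0.17
  need shift units [13.48  2.58  0.81] turn units 0.01
```

View pics/s15.png

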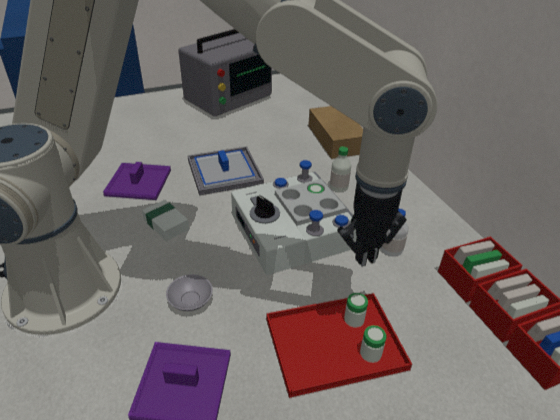

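Two pots stand in the tray at (356,310) and (373,343), and the saline bottle is clear of the gripper. Next is key 1.

Request:
{"op": "carry_out", "data": {
  "rows": "0 0.5 0 0 0;0 1 0.2 0 0;0 1 0.2 0 0;0 1 0.2 0 0;0 1 0.2 0 0;0 1 0.2 0 0;0 1 0.2 0 0;0 1 0.2 0 0;0 1 0.2 0 0;0 1 0.2 0 0;0 1 0.2 0 0;0 1 0.2 0 0"
}}

```text
clock: 38.33
eef_pos: [615.6, 42.2, 191.3]
tcp_rot: [-3.139, -0.0, 1.601]
contact_force: [0.1, -0.3, -0.6]
opening: 0.001
```

Request:
{"op": "carry_out", "data": {
  "rows": "0 1 0.2 0 0;0 0.98 0.18 0.4 0;0 0 0 0.4 0;0 0 0 0 0"
}}

```text
clock: 38.83
eef_pos: [624.6, 100.0, 166.7]
tcp_rot: [-3.138, 0.001, 1.602]
contact_force: [-0.3, -0.4, 0.3]
opening: -0.0
```

Run:
```python
from h import *
W=np.load("W.npy")
go(w2w(W,[35,98,113])[0],np.pi/2+.031)
i=r.grab_frame("side");crop(i,220,60,420,260,3,"s16")
```

```text
t 38.83 at [624.6 100.  166.7] rpy [-3.138e+00  1.000e-03  1.602e+00] q [ 0.16  0.46  1.69 -0.    1.    0.13] F [-0.3 -0.4  0.3] open -0.00
  need shift units [-0.02  0.09  1.79] turn units 0.00
```

View pics/s16.png

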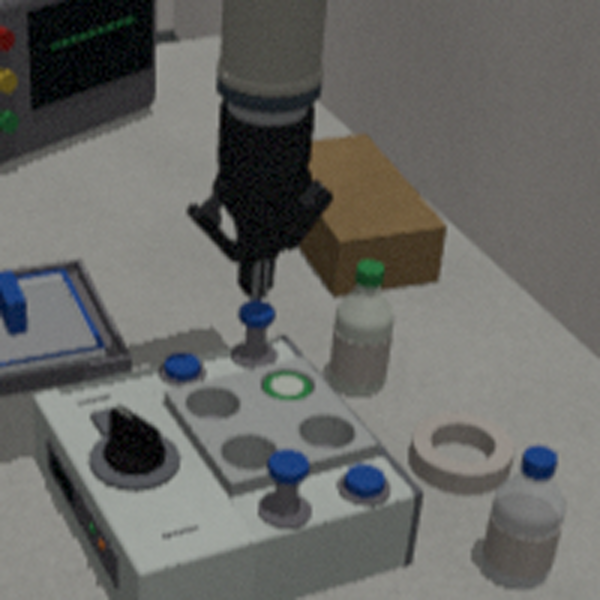

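Request:
{"op": "carry_out", "data": {
  "rows": "0 -0.02 0.08 0.15 0;0 0 0 0.2 0;0 0 0 0.2 0;0 0 0 0.2 0;0 0 0 0.2 0;0 0 0 0.2 0;0 0 0 0.2 0;0 0 0 0.2 0;0 0 0 0.17 0;0 0 0 0.08 0;0 0 0 0 0;0 0 0 0 0"
}}

```text
clock: 40.38
eef_pos: [628.8, 99.5, 114.6]
tcp_rot: [3.142, 0.0, 1.602]
contact_force: [0.3, -1.6, 1.3]
opening: 0.003
```

Request:
{"op": "carry_out", "data": {
  "rows": "0 0 0 0.03 0;0 0 0 0 0;0 0 0 -0.5 0;0 0 0 -1 0;0.8 0 0 -1 0;0.8 0 0 -0.2 0;0.8 0 0 0 0"
}}

```text
clock: 41.25
eef_pos: [628.8, 99.8, 195.0]
tcp_rot: [3.141, -0.0, 1.602]
contact_force: [-0.4, 0.7, -0.4]
opening: 0.634
```

Run:
```python
from h import *
W=np.load("W.npy")
go(w2w(W,[35,35,117])[0]+[-.5,.7,0],np.pi/2+.031)
i=r.grab_frame("side");crop(i,220,60,420,260,3,"s17")
```

```text
t 41.25 at [628.8  99.8 195. ] rpy [ 3.141 -0.     1.602] q [0.15 0.43 1.66 0.   1.05 0.12] F [-0.4  0.7 -0.4] open 0.63
  need shift units [-2.08 -0.06  2.6 ] turn units 0.00
```

View pics/s17.png

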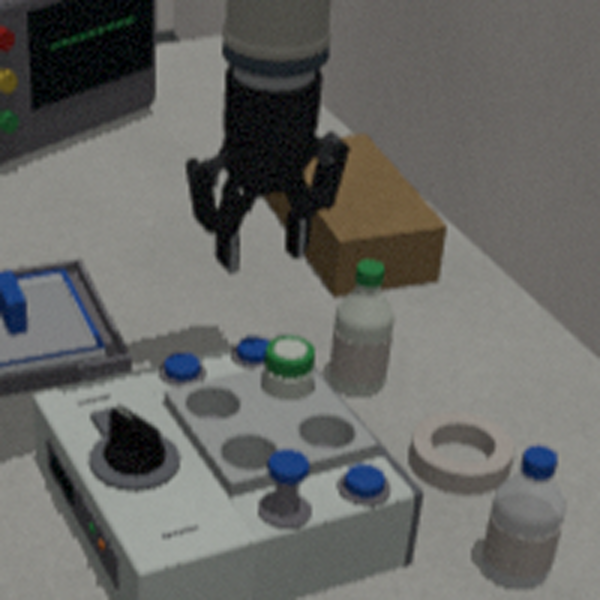

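Request:
{"op": "carry_out", "data": {
  "rows": "0.8 -1 0 0 0;0.8 -1 0 0 0;0.8 -0.08 -0.06 0.5 0;0.8 0 0 1 0;0.8 0 0 0.8 0;0.8 0 0 0.3 0;0.8 0 0 0 0;0.2 0 0 0 0;0.2 0 0 0 0;0.2 0 0 0 0;0.2 0 0 0 0"
}}

```text
clock: 42.68
eef_pos: [629.5, 37.3, 117.6]
tcp_rot: [3.14, -0.0, 1.602]
contact_force: [0.6, 1.5, 3.9]
opening: 0.48
```

Request:
{"op": "carry_out", "data": {
  "rows": "0.2 0 0 -0.3 0;0.2 0 0 -0.6 0;0.2 0 0 -1 0;0.2 0 0 -1 0;0.2 0 0 -0.6 0;0.2 0 0 0 0"
}}

```text
clock: 43.42
eef_pos: [629.7, 37.2, 223.5]
tcp_rot: [3.139, -0.0, 1.602]
contact_force: [0.2, -1.0, -1.3]
opening: 0.477
```

Run:
```python
from h import *
i=r.grab_frame("top");tray(i);crop(i,345,165,445,275,5,"t18")
go([447.4,-334.3,140],np.pi/2-.125)
i=r.grab_frame("side");cv2.imwrite("pics/s18.png",i)
```

```text
tray box ctr [ 498.3 -342.6   15. ] approx [[606.0, -442.0], [370.0, -416.0], [392.0, -238.0], [624.0, -268.0]]
t 43.48 at [628.9  37.2 222.1] rpy [3.141 0.    1.602] q [ 0.06  0.39  1.65 -0.    1.1   0.03] F [ 0.1  0.5 -2.3] open 0.48
  need shift units [-12.19  -6.43   2.74] turn units 1.12
```

View pics/s18.png

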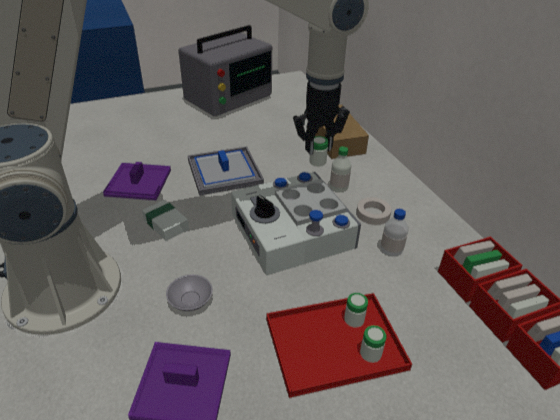

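View pics/t18.png

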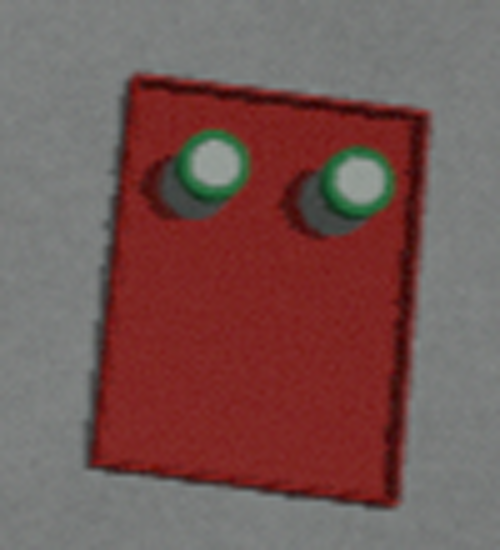

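Request:
{"op": "carry_out", "data": {
  "rows": "0.2 -0.5 -0.3 0 0;0.2 -1 -0.5 0 0;0.2 -1 -0.5 0 0;0.2 -1 -0.5 0 0;0.2 -1 -0.5 0 0;0.2 -1 -0.5 0 0;0.2 -1 -0.5 0 0;0.2 -1 -0.5 0 0;0.2 -1 -0.5 0 0;0.2 -1 -0.6 0 0;0.2 -1 -0.6 0 0;0.2 -1 -0.6 0 0"
}}

```text
clock: 45.02
eef_pos: [454.6, -314.3, 220.8]
tcp_rot: [-3.14, -0.001, 1.602]
contact_force: [-0.4, -0.7, -0.9]
opening: 0.478
```

Request:
{"op": "carry_out", "data": {
  "rows": "0.2 -0.69 -0.33 0.8 0.5;0.2 0 0 1 0.6;0.2 0 0 0.8 0;0.2 0 0 0 0;0.2 0 0 0 0"
}}

```text
clock: 45.65
eef_pos: [447.2, -334.5, 144.2]
tcp_rot: [-3.141, 0.0, 1.448]
contact_force: [-0.6, -0.4, -1.1]
opening: 0.482
```

Run:
```python
from h import *
go([447.4,-334.3,58],np.pi/2-.125)
i=r.grab_frame("side");cv2.imwrite("pics/s19.png",i)
```

```text
t 45.65 at [ 447.2 -334.5  144.2] rpy [-3.141  0.     1.448] q [-0.64  0.38  1.87 -0.    0.89 -0.52] F [-0.6 -0.4 -1.1] open 0.48
  need shift units [0.01 0.01 2.87] turn units 0.02
```

View pics/s19.png

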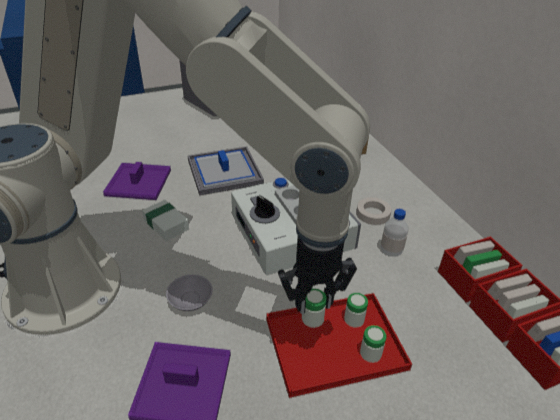

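Request:
{"op": "carry_out", "data": {
  "rows": "0.2 0 0 0.5 0;0.2 0 0 1 0;0.2 0 0 0.8 0;0.2 0 0 0.3 0;0.2 0 0 0.14 0;0.2 0 0 0.05 0;0.2 0 0 0 0;0.2 0 0 0 0"
}}

```text
clock: 46.7
eef_pos: [447.8, -334.5, 60.6]
tcp_rot: [3.141, 0.001, 1.448]
contact_force: [-0.3, 1.1, -1.4]
opening: 0.48
```

Request:
{"op": "carry_out", "data": {
  "rows": "0.2 0 0 0.06 0;0.2 0 0 0.03 0;0.2 0 0 0 0;0.2 0 0 0 0"
}}

```text
clock: 47.2
eef_pos: [447.4, -334.3, 57.4]
tcp_rot: [-3.142, -0.0, 1.448]
contact_force: [0.3, 0.3, -1.6]
opening: 0.476
```

Request:
{"op": "carry_out", "data": {
  "rows": "0.2 0 0 0.04 0;0.2 0 0 0 0;0.2 0 0 0 0"
}}

```text
clock: 47.58
eef_pos: [447.4, -334.3, 56.1]
tcp_rot: [-3.142, -0.0, 1.448]
contact_force: [-0.0, 0.0, -1.1]
opening: 0.479
```

Request:
{"op": "carry_out", "data": {
  "rows": "0.2 0 0 0.03 0;0.2 0 0 0 0;0.2 0 0 0 0"
}}

```text
clock: 47.95
eef_pos: [447.5, -334.4, 55.9]
tcp_rot: [3.141, 0.0, 1.448]
contact_force: [-0.9, 1.3, 7.0]
opening: 0.482
```

Request:
{"op": "carry_out", "data": {
  "rows": "0.55 0 0 0 0;0.65 0 0 0 0;0.8 0 0 0 0;0.8 0 0 0 0;0.8 0 0 -0.5 0;0.8 0 0 -1 0;0.8 0 0 -1 0;0.8 0 0 -1 0;0.8 0 0 -1 0;0.8 0 0 -1 0;0.8 0 0 -1 0;0.8 0 0 0 0"
}}

```text
clock: 49.45
eef_pos: [448.5, -335.1, 253.6]
tcp_rot: [3.137, 0.003, 1.448]
contact_force: [0.4, -0.2, -0.1]
opening: 0.801
```

Request:
{"op": "carry_out", "data": {
  "rows": "0.8 1 0 0 0;0.8 1 0 0 0;0.8 1 0 0 0;0.8 1 0 0 0;0.8 1 0 0 0;0.8 1 0 0 0;0.8 1 0 0 0;0.8 1 0 0 0;0.8 0 0 0 0"
}}

```text
clock: 50.58
eef_pos: [476.3, -94.6, 249.8]
tcp_rot: [-3.141, -0.0, 1.45]
contact_force: [0.7, 0.1, -0.2]
opening: 0.799
```

Run:
```python
from h import *
i=r.grab_frame("top");cv2.imwrite("pics/t20.png",i);tray(i)
go([0,0,0])
i=r.grab_frame("side");cv2.imwrite("pics/s20.png",i)
```

```text
tray box ctr [ 498.3 -342.6   15. ] approx [[606.0, -442.0], [370.0, -416.0], [392.0, -238.0], [624.0, -268.0]]
t 50.62 at [476.4 -95.5 249.9] rpy [-3.141  0.     1.45 ] q [-0.2   0.14  1.93 -0.    1.08 -0.08] F [-0.5 -0.5  0.4] open 0.80
  need shift units [  1.25 -16.15   8.33] turn units -0.00
```

View pics/s20.png

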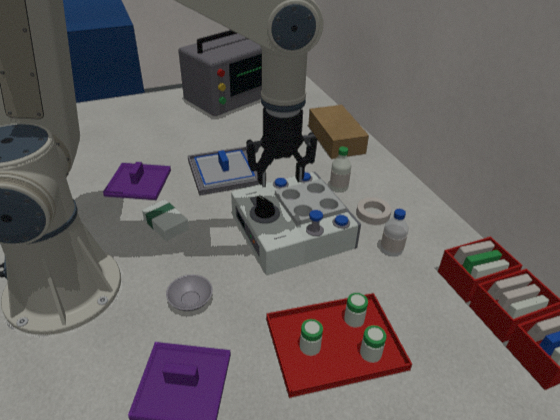

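View pics/t20.png

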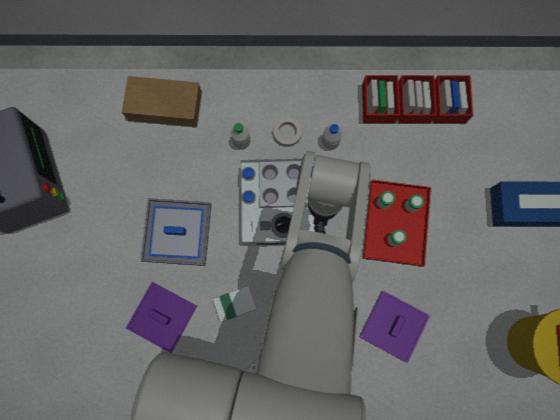

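```bash
python3 -c "
from rig import r
print(r.sign_off())"
```

```text
the job is handed in; nothing more can be done
None
```

The job is done and handed in at about 51 s on the robot's clock.

- **Knob:** I turned it clockwise by 1.2 rad. It stayed in the off position after I let go.
- **Cover:** It lies flat and right way up inside the walls of the grey holder. I pressed it onto the holder floor with about 25 N just before opening the gripper.
- **Pots:** Pots 1, 2 and 3 were there; well 4 was empty, so I left its key up. I raised each pot with its key, lowered it until a 6–8 N contact showed, then let go.

My last pictures from both cameras show the three pots upright in the red tray and all four wells empty. The tray was where I first found it, and the bottles, tape and purple look-alikes looked untouched. The arm was clear of everything.

- **Knob view:** In the last top picture the arm partly hid the knob. My clearest view of it in the off position is from about 10 s before the end.
- **Camera disagreement:** The two cameras differed by about 4.5 mm on the warmer's sideways position. I used a value between them, and every grasp and key press worked.
- **Tray check:** With the arm over the tray, one top-camera measurement picked up the red boxes behind it. I ignored that reading and checked the tray in the side picture instead.

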